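Ease the crock down on the kraut-yard bench lift

TASK

The small hydraulic bench lift is up with a lidded clay crock on its platform. Crack the release valve open a little with the red-pegged lever, just enough that the platform sinks slowly (never faster than 2 cm a second) all the way down with the crock standing on it, then turn the lever back until the valve is fully shut and let go. Handle only the lever, squeezing or pushing it with no more than 20 N, and do not move the platform, the crock or anything else on the table by hand.

Things in the scene. Friction and masses are not known exactly. Their poses are not given: they have to be found in the camera images.
- valve_axis (a point): Fixed point on the vertical valve axis, 110 mm above the table, level with the middle of the red peg. Frame of the lift: x points from the valve to the platform, z up. Below it a 66 mm square grey valve block, 58 mm high; the steel lever bar (85 x 14 mm, top face 79 mm above the table) turns above the block.
- lever_grip (a point): Middle of the upright red peg at the lever's end: 15 mm diameter, from 79 to 137 mm above the table, this point at 110 mm, 75 mm from the valve axis. The peg is rigid with the lever. With the valve shut the peg lies along +y of the lift frame from the axis.
- lever (a joint): Lever angle, rad: 0 = shut (hard stop), grows anticlockwise from above (peg moves away from the platform), to 1.1. Starts within 0 to 0.05. Takes 3 to 6 N at the peg and stays where left. Below an angle that differs every time (0.1 to 0.75) the platform stays put; beyond it, it sinks faster with angle, about 5 to 12 mm/s per further 0.1 rad, and stops when the lever is turned back.
- platform (a joint): How far the platform has sunk, m: 0 at the start, 0.05 fully down on its stop.
- platform_top (a point): Centre of the platform's top face: wooden board 180 x 190 x 16 mm, 165 mm above the table at the start, 115 mm when down. The crock stands on it.
- crock_center (a point): Lidded brown clay crock, loose, 114 mm diameter, 124 mm high, about 0.6 kg, this point on its axis 60 mm above its underside. Stands near the platform's middle.
- salt_jar: Glass jar, 64 mm diameter, 100 mm high, origin under its centre. Bystander, to the right of the valve.
- cabbage: Cabbage, 150 mm across, 135 mm high, origin under its centre. Bystander, to the left of the platform.
- tamper: Wooden kraut tamper standing upright on its thick end, 68 mm diameter there, 192 mm high, origin under its centre. Bystander, to the right of the platform.
- bowl: Blue bowl, 150 mm across, 60 mm high, origin under its centre. Bystander.
- lift: The bench lift, fixed during the job; place and heading vary. Same axes as the valve axis point, origin below it at table level. Steel foot 18 mm high: 90 mm wide (y) at the valve, 210 mm wide from 90 to 340 mm along +x. Platform centre at 220 mm along +x.
- cabbage_small: Smaller cabbage, 130 mm across, 117 mm high, origin under its centre. Bystander, far to the right.
- spoon: Wooden spoon lying on the table, far to the right near the robot. Bystander.
Not all that is in view belongs to the job. Of the things that look like the part that bears crock_center, the largest one is meant.

How it is judged:
On the way, in this order (a step that is already met when the one before it is completed fails the run):
1. the valve is cracked open and the platform has begun to sink (by more than 8 mm) (value of joint platform above 0.008 m and value of joint lever above 0.08 rad), for 0.1 s.
2. the platform is all the way down (value of joint platform above 0.047 m), for 0.2 s.
At the end, for the whole second after the job is handed in: The platform is down (within 3 mm of its stop), the valve lever is back at its shut stop (within 0.04 rad), the crock stands upright and still on the platform within 40 mm of its middle, and the lever is let go (value of joint platform above 0.047 m and value of joint lever below 0.04 rad and horizontal distance between crock_center and platform_top below 0.04 m and angle between crock_center's own z axis and vertical below 0.1 rad and linear speed of crock below 0.02 m/s); the robot touches nothing.
It fails at once if the platform sinks faster than 25 mm/s (velocity of joint platform above 0.025 m/s).
It fails at once if more than 50 N in all on the lever (both fingers added up) (contact force between any of the fingers, the arm and lever above 50 N).
It fails at once if the robot pushes the platform or the crock (contact force between any of the fingers, the arm and platform above 1.5 N or contact force between any of the fingers, the arm and crock above 1.5 N).
It fails at once if a bystander is moved more than 30 mm (distance of any of salt_jar, cabbage, tamper, bowl, cabbage_small, spoon from where it was at the start of the episode above 0.03 m).
It also fails if it takes over 58 s, if anything falls off the work surface, if the arm or the gripper's body presses on something with over 40 N, if the wrist force passes 120 N, or if a joint passes its speed limit or range.

ROBOT

A 7-joint arm with a two-finger parallel gripper is mounted at the origin on the work surface. World frame = base frame: x ahead of the robot, y to its left, z up, the work surface at z = 0. Lengths are in m, angles in rad, forces in N, time in s.
With the tool pointing down it reaches from about 0.4 to 0.85 m from the base axis. Payload 4.5 kg.
Tool frame: the origin (TCP) lies midway between the tips of the shut fingers; the grasp point (between the pads) lies 19 mm behind it (env.hold_point_z is the distance from the TCP to the grasp point, in m); z points along the fingers, y is the direction in which the jaws open and shut (so a half turn about z gives the same grasp; the last joint's range is limited). The gripper opens to 88 mm and grips with 3 to 60 N. Pads are 18 mm wide; open, the fingers measure 123 mm over their backs; the gripper's body (75 mm by 187 mm) begins 45 mm behind the grasp point.
Start: joints at [-1.293, 0.689, -0.195, 1.565, 0.157, 0.902, -0.215], TCP at [0.151, 0.607, 0.239] pointing down, gripper open.
Joint ranges: [-3.01, 3.01], [-0.46, 2.08], [-1.47, 1.51], [0.13, 2.56], [-1, 4.14], [0.04, 2.09], [-2.66, 2.66]. Speed limits (rad/s): [2.57, 2.57, 3.14, 3.14, 3.14, 3.14, 3.14].

INTERFACE

Orientations are given as a 3x3 rotation matrix whose columns are the frame's x, y, z axes.
In Python, from station import env, imaging, workorder gives the robot as it stands. Calls block until the motion is done:
- env.reach(position, orientation): joint-space move of the TCP to a pose.
- env.servo_line(position, rotation=None, velocity=0.15): straight line of the TCP; rotation=None keeps the orientation; velocity is the mean speed in m/s.
- env.move_j(angles): joint-space move.
- env.set_gripper(opening, force=None): finger opening in m; force is the grip in N (None keeps the last); returns when the fingers have stopped.
- env.pause(seconds).
- env.ik(position, orientation): joint angles nearest the present ones, or None.
- imaging.read_camera(name): name is "side" or "top" or "wrist"; returns a dict with "img" (400x640x3 uint8, red, green, blue), "K" (3x3 intrinsics, pixels), "eye" and "attitude" of the camera in the world; the wrist camera has in their place "T_tool_cam" (4x4, takes a point from camera to tool coordinates, whose origin is the TCP and whose axes are the flange's). Camera axes: x right, y up, looking along -z (the intrinsics and any distortion apply to the point x, -y, -z); pixel columns grow to the right and rows downward; lengths in m; the calibration is good to about 2 mm. A picture is of the moment at which its call begins: read the wrist's pose just before it. There is no depth.
A pose or a line that the arm cannot do raises env.MotionError and nothing moves.
- workorder.finish_job(): hands the job in, once; it reports no verdict.
Readings, each from a call of its own:
- env.get_time_s(): time.
- env.get_joint_positions(): joint angles.
- env.get_joint_vel(): joint speeds.
- env.get_effort(): joint torques, N m.
- env.get_eef_pos(): TCP position.
- env.get_orientation(): TCP orientation.
- env.get_wrist_force(): force on the tool from outside, world axes, zero at the start.
- env.get_torque(): the same for the moment, N m.
- env.get_width(): finger opening in m.
Only numpy, scipy, OpenCV 4.12 (cv2) and the standard library are available. Lean on these libraries where they do the work, as an engineer would, in place of code of your own. Each camera call takes 0.05 s, during which the arm holds its last target.

## Working session

There is one attempt and no reset: what is moved stays moved. The work goes in short steps, each a Python script; the robot and the scene stay as the last script left them, time stands still between calls to the robot, and variables do not carry over. Pictures are saved under pics/ and viewed, and the job is handed in when it is done.

```bash
mkdir -p pics; ls; python3 - <<'E'
from station import env, imaging, workorder
import cv2, numpy as np
np.set_printoptions(precision=4,suppress=True)
print(env.get_time_s(), env.get_eef_pos(), env.get_orientation(), env.get_width(), env.hold_point_z)
for n in ["side","top","wrist"]:
    d=imaging.read_camera(n); cv2.imwrite(f"pics/{n}0.png",d["img"][:,:,::-1])
    print(n,{k:v for k,v in d.items() if k!="img"})
print(env.get_time_s())
E
```

```text
pics
0.0 [0.1508 0.6059 0.2379] [[-0.9705  0.2413 -0.0003]
 [ 0.2413  0.9705 -0.0018]
 [-0.0001 -0.0018 -1.    ]] 0.08807731705345341 0.0187
side {'K': array([[391.737 ,   0.    , 320.7675],
       [  0.    , 391.737 , 197.3797],
       [  0.    ,   0.    ,   1.    ]]), 'eye': array([ 0.024 , -0.6264,  0.7927]), 'attitude': array([[ 0.7932,  0.3494, -0.4988],
       [-0.6088,  0.4763, -0.6344],
       [ 0.0159,  0.8069,  0.5905]])}
top {'K': array([[511.2319,   0.    , 313.5084],
       [  0.    , 511.2319, 197.6345],
       [  0.    ,   0.    ,   1.    ]]), 'eye': array([0.4369, 0.0333, 1.7394]), 'attitude': array([[ 0.0271,  0.9979, -0.0583],
       [-0.9996,  0.0266, -0.0096],
       [-0.008 ,  0.0585,  0.9983]])}
wrist {'K': array([[306.4165,   0.    , 316.9375],
       [  0.    , 306.4165, 200.4605],
       [  0.    ,   0.    ,   1.    ]]), 'T_tool_cam': array([[ 0.    ,  0.9552,  0.2958,  0.0773],
       [ 1.    , -0.0001,  0.0001, -0.0004],
       [ 0.0001,  0.2958, -0.9552, -0.1466],
       [ 0.    ,  0.    ,  0.    ,  1.    ]])}
0.15
```

View pics/side0.png

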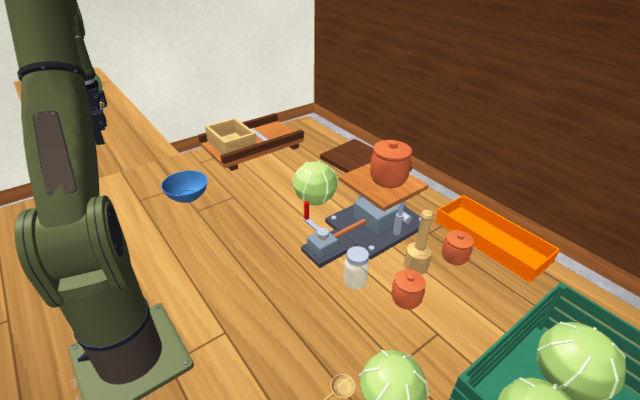

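View pics/top0.png

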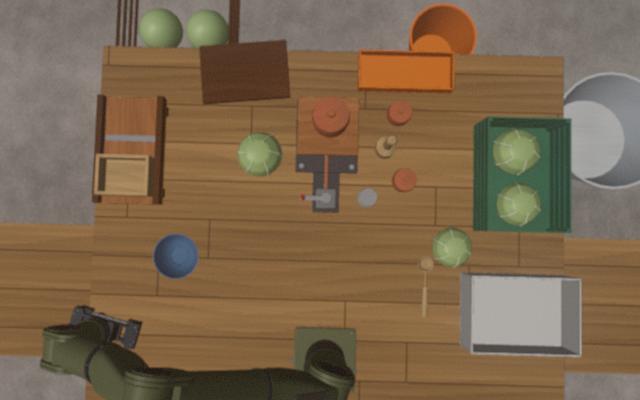

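The side view shows the lift with the big crock on its platform at (391,165), and the red peg at (307,210). In the top view the peg is at (303,197) and the valve hub at about (325,198).

Things that could be taken for the targets:
- **Crock:** the big one on the platform at side (391,165) / top (331,116), or the small ones at side (458,247) and (408,289) / top (400,112) and (404,180). I choose the one on the platform, which is the largest.
- **Red peg:** side (307,210) is the only upright red rod. The orange rod at side (350,230) is part of the lift.

Next I'll check these in a close crop.

```bash
cat > h.py <<'E'
import cv2, numpy as np
np.set_printoptions(precision=4,suppress=True)
def ray(d,px):
    K=d["K"];v=np.array([(px[0]-K[0,2])/K[0,0],-(px[1]-K[1,2])/K[1,1],-1.])
    v=d["attitude"]@v; return np.array(d["eye"]),v/np.linalg.norm(v)
def plane(d,px,z):
    o,v=ray(d,px); return o+v*(z-o[2])/v[2]
def tri(rs):
    A=np.zeros((3,3));b=np.zeros(3)
    for o,v in rs:
        P=np.eye(3)-np.outer(v,v);A+=P;b+=P@o
    p=np.linalg.solve(A,b); return p,[np.linalg.norm((np.eye(3)-np.outer(v,v))@(p-o)) for o,v in rs]
def proj(d,p):
    c=d["attitude"].T@(np.array(p)-d["eye"]);K=d["K"]
    return np.array([K[0,2]+K[0,0]*c[0]/-c[2],K[1,2]-K[1,1]*c[1]/-c[2]])
def red(img):
    h=cv2.cvtColor(img,cv2.COLOR_RGB2HSV)
    return (((h[...,0]<4)|(h[...,0]>174))&(h[...,1]>170)&(h[...,2]>80)).astype(np.uint8)
E
python3 - <<'E'
from station import env, imaging
from h import *
for n,(x0,y0,x1,y1) in {"side":(280,120,450,290),"top":(270,80,430,230)}.items():
    d=imaging.read_camera(n);im=d["img"]
    c=cv2.resize(im[y0:y1,x0:x1],None,fx=3.5,fy=3.5,interpolation=cv2.INTER_CUBIC)
    cv2.imwrite(f"pics/{n}crop.png",c[:,:,::-1])
    k,l,s,ce=cv2.connectedComponentsWithStats(red(im))
    for i in range(1,k):
        if s[i,4]>4: print(n,s[i],ce[i])
E
```

```text
side [305 201   4  18  69] [306.4783 209.6232]
```

View pics/sidecrop.png

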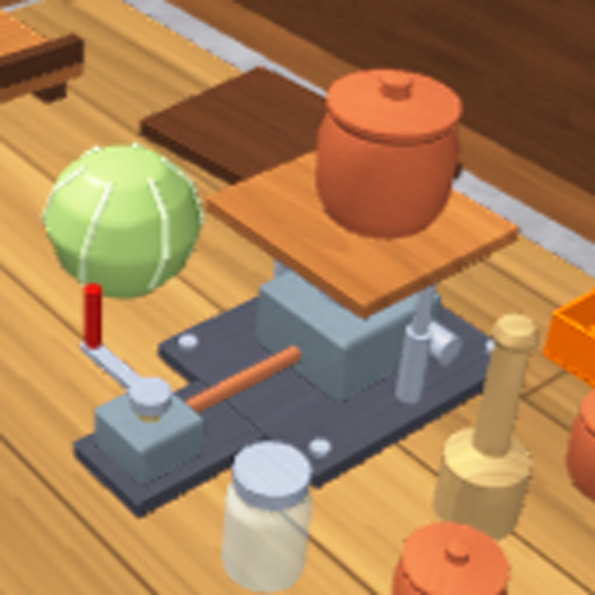

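View pics/topcrop.png

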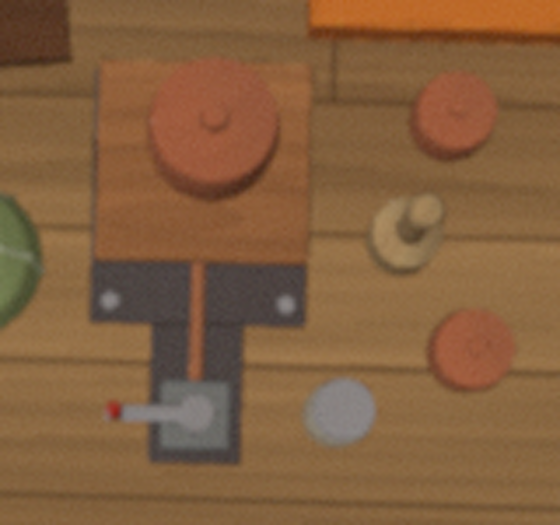

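The crops confirm both. The only upright red rod sits on the steel lever arm at side (306.5,209.6) / top (302.6,197). The grey block is at top (326,199), and the big crock stands on the platform. Now I'll turn these into positions.

```bash
python3 - <<'E'
from station import env, imaging
from h import *
S=imaging.read_camera("side");T=imaging.read_camera("top")
im=T["img"];hsv=cv2.cvtColor(im,cv2.COLOR_RGB2HSV)
h,s,v=[hsv[...,i].astype(int) for i in range(3)]
# peg in the top view: reddish small
x0,y0,x1,y1=294,188,312,206
a=im[y0:y1,x0:x1].astype(float); w=np.clip(a[...,0]-1.6*a[...,1].clip(0)-10,0,None)
ys,xs=np.mgrid[y0:y1,x0:x1]; pt=np.array([(w*xs).sum()/w.sum(),(w*ys).sum()/w.sum()]);print("pegtop px",pt,(w>0).sum())
k,l,st,ce=cv2.connectedComponentsWithStats(red(S["img"]))
i=1+np.argmax(st[1:,4]); ps=ce[i]
m=(l==i); ysr=np.where(m)[0]
print("peg tri",tri([ray(S,ps),ray(T,pt)]))
print("top peg on z=.125",plane(T,pt,.125),"side on .108",plane(S,ps,.108), "side peg top", plane(S,ps-[0,0],.11))
# foot dark mask
blue=im[...,2].astype(int)-im[...,0]
foot=((v<95)&(s<75)); foot[:150]=0;foot[215:]=0;foot[:,:285]=0;foot[:,370:]=0
m8=foot.astype(np.uint8)*255
k,l,st,ce=cv2.connectedComponentsWithStats(m8);print(st[1:],)
blk=((blue>-8)&(v>70)); blk[:186]=0;blk[212:]=0;blk[:,:313]=0;blk[:,340:]=0
k,l,st,ce=cv2.connectedComponentsWithStats(blk.astype(np.uint8));i=1+np.argmax(st[1:,4]);print("blk",st[i],ce[i],plane(T,ce[i],.058))
vis=cv2.resize(im[140:220,270:390],None,fx=5,fy=5,interpolation=cv2.INTER_NEAREST)
mm=cv2.resize(np.dstack([foot,blk,foot*0])[140:220,270:390].astype(np.uint8)*255,None,fx=5,fy=5,interpolation=cv2.INTER_NEAREST)
cv2.imwrite("pics/mask.png",cv2.addWeighted(vis[:,:,::-1].copy(),.7,mm,.3,0))
E
```

```text
pegtop px [302.0941 196.5073] 14
peg tri (array([0.5342, 0.0859, 0.1083]), [np.float64(0.000685759493992208), np.float64(0.0006857594939921887)])
top peg on z=.125 [0.5338 0.085  0.125 ] side on .108 [0.5338 0.0865 0.108 ] side peg top [0.5323 0.0845 0.11  ]
[[296 155  28  41 612]
 [313 156  44  56 781]]
blk [313 187  23  23 376] [324.7713 198.3936] [0.5335 0.0123 0.058 ]
```

View pics/mask.png

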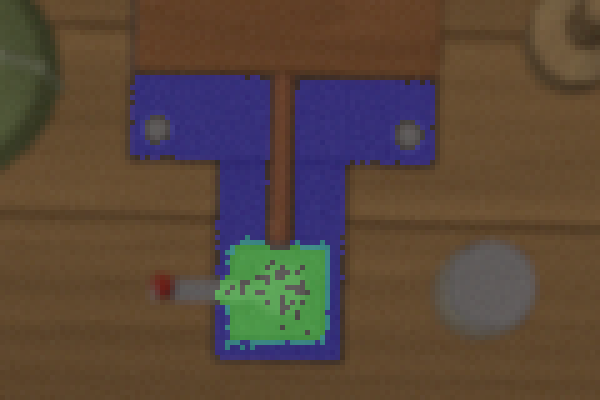

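```bash
python3 - <<'E'
from station import env, imaging
from h import *
T=imaging.read_camera("top");S=imaging.read_camera("side")
def V(x,y): return (270+x/5-.5+.1,140+y/5-.5+.1)
f=lambda x,y,z:plane(T,V(x,y),z)[:2]
bl,br=f(157,129,.02),f(408,135,.02); y=bl-br; print("bolts yaw",np.arctan2(-y[0],y[1]),(bl+br)/2)
e=f(216,357,.018);g=f(220,165,.018);print("edgeL yaw",np.arctan2(*(g-e)[::-1]))
e=f(342,357,.018);g2=f(348,165,.018);print("edgeR yaw",np.arctan2(*(g2-e)[::-1]))
e=f(131,158,.018);g=f(437,164,.018);y=e-g;print("front yaw",np.arctan2(-y[0],y[1]),np.linalg.norm(y))
c=np.mean([f(*p,.058) for p in[(229,240),(330,240),(328,345),(226,345)]],0);print("block",c)
# platform corners z=.165
P=lambda x,y:plane(T,(270+x/3.5-.4,80+y/3.5-.4),.165)[:2]
q=[P(98,62),P(311,62),P(307,265),P(93,260)];print("plat",np.array(q),np.mean(q,0),"axis",np.mean(q,0)-c)
E
```

```text
bolts yaw 0.002131078277655633 [0.6455 0.0102]
edgeL yaw 0.006385830266450057
edgeR yaw -0.006891282490079093
front yaw 0.006554207199299305 0.20700432368341198
block [0.5346 0.0107]
plat [[ 0.8411  0.1066]
 [ 0.8458 -0.0832]
 [ 0.6637 -0.0837]
 [ 0.6632  0.1058]] [0.7535 0.0114] axis [0.2189 0.0006]
```

```bash
cat >> h.py <<'E'
AX=np.array([0.5345,0.0108]); YAW=0.003; R=0.075; ZT=0.096
def pose(th,z=ZT,sgn=1,r=R):
    a=YAW+th; er=np.array([-np.sin(a),np.cos(a)])   # axis->peg
    et=np.array([-np.cos(a),-np.sin(a)])             # opening direction
    p=np.array([*(AX+r*er),z])
    ty=np.array([*(-sgn*et),0.]);tz=np.array([0,0,-1.]);tx=np.cross(ty,tz)
    return p,np.column_stack([tx,ty,tz])
E
python3 - <<'E'
from station import env, imaging
from h import *
for s in (1,-1):
  for th in (-.05,0,.3,.6,.9,1.0):
    for z in (ZT,.3):
      print(s,th,z,env.ik(*pose(th,z,s)))
S=imaging.read_camera("side");T=imaging.read_camera("top")
for th in(0,.3):
  p,_=pose(th,.137);print(proj(S,p),proj(T,p))
print(plane(T,(259,155),.07))
E
```

```text
1 -0.05 0.096 [-0.2514  0.8034  0.0148  1.9288 -0.0267  0.4096 -0.2636]
1 -0.05 0.3 [-0.3241  0.5084  0.1306  1.7397 -0.0811  0.8987 -0.2063]
1 0 0.096 [-0.247   0.8003  0.0044  1.9395 -0.008   0.4018 -0.2337]
1 0 0.3 [-0.3172  0.5025  0.1159  1.7497 -0.0716  0.8935 -0.1676]
1 0.3 0.096 [-0.2148  0.7832 -0.0555  2.0041  0.1121  0.3571 -0.0562]
1 0.3 0.3 [-0.2671  0.4684  0.0289  1.8093 -0.0172  0.864   0.0728]
1 0.6 0.096 [-0.1709  0.7696 -0.1113  2.065   0.2488  0.3192  0.1153]
1 0.6 0.3 [-0.2025  0.4385 -0.055   1.8646  0.0314  0.8393  0.3297]
1 0.9 0.096 [-0.1129  0.7605 -0.1668  2.1163  0.4053  0.2945  0.2791]
1 0.9 0.3 [-0.1254  0.4149 -0.133   1.9104  0.0731  0.8209  0.6059]
1 1.0 0.096 [-0.0896  0.7586 -0.1868  2.1301  0.462   0.2907  0.3319]
1 1.0 0.3 [-0.0975  0.4089 -0.1574  1.9227  0.0856  0.8164  0.7022]
-1 -0.05 0.096 [ 0.1571  0.8904 -0.6949  1.907   0.8975  0.6901  2.0001]
-1 -0.05 0.3 [ 0.2111  0.5912 -0.7596  1.7122  0.465   1.0273  2.3842]
-1 0 0.096 [ 0.1607  0.8898 -0.7029  1.9178  0.91    0.6895  2.0336]
-1 0 0.3 [ 0.2205  0.5899 -0.7761  1.7222  0.4729  1.0265  2.4219]
-1 0.3 0.096 [ 0.1838  0.8845 -0.7414  1.9832  0.978   0.6814  2.2463]
-1 0.3 0.3 [ 0.2847  0.5844 -0.8765  1.7822  0.5194  1.0238  2.6539]
-1 0.6 0.096 [ 0.2099  0.876  -0.7622  2.0453  1.034   0.6652  2.4826]
-1 0.6 0.3 [-0.9028  0.7841  1.3071  1.8957 -0.8391  1.1588 -1.8153]
-1 0.9 0.096 [-0.4721  0.816   0.4316  2.1342 -0.933   0.389  -1.5095]
-1 0.9 0.3 [-0.8416  0.6355  1.0927  1.9421 -0.6807  0.9927 -1.6648]
-1 1.0 0.096 [-0.4613  0.8134  0.4309  2.1487 -0.9548  0.381  -1.3747]
-1 1.0 0.3 [-0.8351  0.6274  1.0929  1.9551 -0.6765  0.9838 -1.5536]
[306.7156 201.5039] [301.7281 196.1031]
[300.9259 204.9509] [302.615  203.1751]
[0.67   0.2324 0.07  ]
```

```bash
python3 - <<'E'
from station import env, imaging
from h import *
env.reach(*pose(0.01,.24))
print(env.get_time_s(),env.get_eef_pos(),pose(.01,.24)[0])
p=np.array(env.get_eef_pos());Ro=np.array(env.get_orientation())
w=imaging.read_camera("wrist");s=imaging.read_camera("side")
cv2.imwrite("pics/w1.png",w["img"][:,:,::-1]);cv2.imwrite("pics/s1.png",s["img"][:,:,::-1])
Tt=w["T_tool_cam"];d=dict(K=w["K"],eye=p+Ro@Tt[:3,3],attitude=Ro@Tt[:3,:3])
k,l,st,ce=cv2.connectedComponentsWithStats(red(w["img"]))
for i in range(1,k):
  if st[i,4]>20: print(st[i],ce[i])
for z in(.079,.11,.137): print(z,proj(d,[*pose(.01)[0][:2],z]))
E
```

```text
2.85 [0.5334 0.0873 0.24  ] [0.5335 0.0858 0.24  ]
[308 181  17  28 341] [316.1026 195.1085]
0.079 [317.7542 184.5454]
0.11 [317.8517 192.6548]
0.137 [317.9546 201.2155]
```

View pics/w1.png

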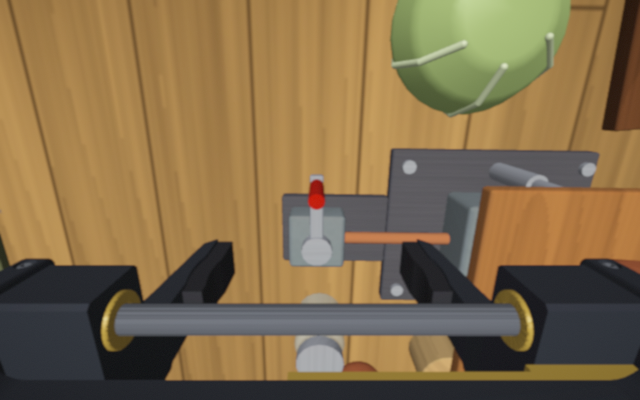

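View pics/s1.png

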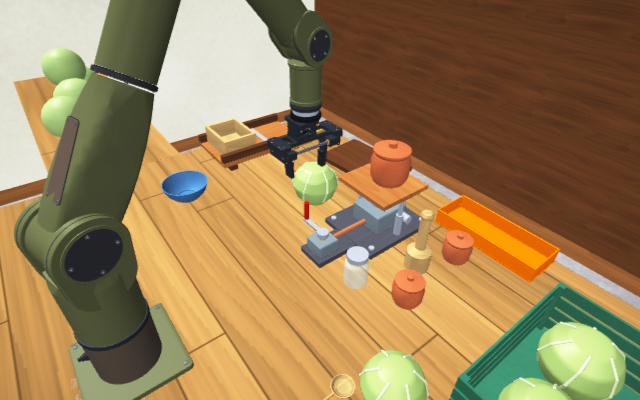

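The wrist view shows the peg head at (316,201), against a prediction of (318,201), and the hub in the same column at (316,251). The lever is therefore near shut and the position is right to about 1 mm. The side view shows the crock and platform unobstructed at (391,165). I'll go down and grip lightly.

```bash
sed -i 's/AX=np.array(\[0.5345,0.0108\])/AX=np.array([0.5337,0.0108])/' h.py; python3 - <<'E'
from station import env, imaging
from h import *
env.servo_line(*pose(0.01,.096),velocity=.12)
print(env.get_time_s(),env.get_eef_pos(),pose(.01)[0],env.get_wrist_force())
env.set_gripper(0.012,force=10)
print(env.get_time_s(),env.get_eef_pos(),env.get_width(),env.get_wrist_force(),env.get_torque())
s=imaging.read_camera("side");w=imaging.read_camera("wrist")
cv2.imwrite("pics/s2.png",s["img"][:,:,::-1]);cv2.imwrite("pics/w2.png",w["img"][:,:,::-1]);np.save("ref.npy",s["img"])
# tracking test: crock patch
def patch(im): return cv2.cvtColor(im,cv2.COLOR_RGB2GRAY).astype(np.float32)
s2=imaging.read_camera("side")
x0,y0,x1,y1=365,135,418,215
print(cv2.phaseCorrelate(patch(s["img"])[y0:y1,x0:x1].copy(),patch(s2["img"])[y0:y1,x0:x1].copy()))
for q in(0,.01,.02,.05):
  print(q,proj(s,[.75,.011,.25-q]))
E
```

```text
4.3 [0.5332 0.0859 0.0966] [0.5327 0.0858 0.096 ] [-0.8465 -0.1659 -0.3705]
5.4 [0.5328 0.0858 0.096 ] 0.01465466823541644 [ 0.8348  0.0062 -0.7649] [-0.0847  0.0224  0.0386]
((-0.006306343030914263, -0.005288235917710438), 0.9993343707036089)
0 [385.3577 154.3484]
0.01 [384.9516 157.4731]
0.02 [384.5498 160.5642]
0.05 [383.3701 169.6415]
```

View pics/s2.png

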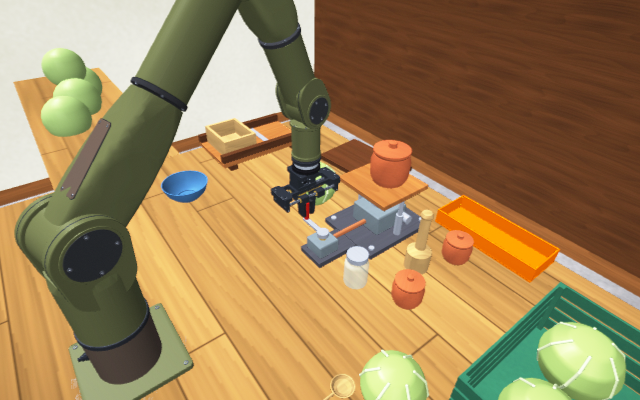

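View pics/w2.png

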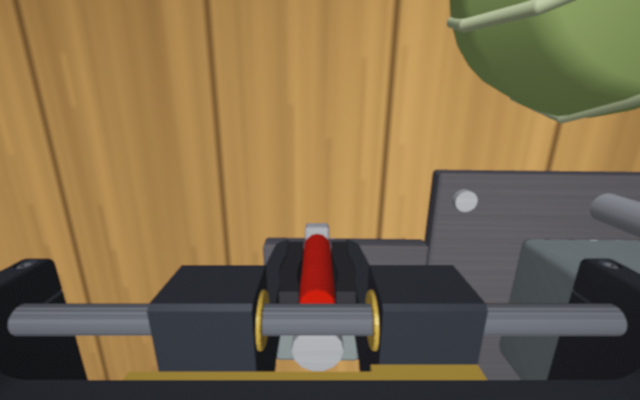

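The peg is gripped at 14.7 mm, and the wrist picture shows it at (317,270) between the pads. The crock tracks in the side view at 0.31 px/mm with very little noise. I'll open in small steps and measure the sinking after each one.

```bash
cat >> h.py <<'E'
_ref=None
def sunk(img):
    """platform sink in mm from crock shift in side view"""
    global _ref
    g=lambda a:cv2.GaussianBlur(cv2.cvtColor(a,cv2.COLOR_RGB2GRAY),(3,3),0)
    if _ref is None: _ref=g(np.load("ref.npy"))[138:188,370:413]
    a=g(img)[130:215,360:423]
    m=cv2.matchTemplate(a,_ref,cv2.TM_CCOEFF_NORMED)
    _,mx,_,(x,y)=cv2.minMaxLoc(m)
    dy=0.
    if 0<y<m.shape[0]-1:
        u,c,w=m[y-1,x],m[y,x],m[y+1,x]; dy=.5*(u-w)/(u-2*c+w)
    return (y+dy-8)/0.306, mx
E
python3 - <<'E'
from station import env, imaging
from h import *
def meas(T=.25):
    ts=[];qs=[]
    t0=env.get_time_s()
    while True:
        t=env.get_time_s(); q,c=sunk(imaging.read_camera("side")["img"]); ts.append(t);qs.append(q)
        if t-t0>=T-1e-6: break
    return qs[-1],np.polyfit(ts,qs,1)[0],c
print(meas(.1))
th=0.01
while th<1.0:
    th+=0.04
    p,Ro=pose(th); env.servo_line(p,Ro,velocity=.04)
    q,v,c=meas(.2)
    f=env.get_wrist_force()
    print(f"t{env.get_time_s():.2f} th{th:.3f} q{q:.2f} v{v:.2f} c{c:.3f} w{env.get_width()*1e3:.1f} f{np.round(f,1)} err{np.round((np.array(env.get_eef_pos())-p)*1e3,1)}",flush=True)
    if abs(v)>1.5 or q>1.5: break
    if np.linalg.norm(f)>18: print("force");break
open("th.txt","w").write(str(th))
E
```

```text
(np.float32(-0.08363662), np.float64(-0.0175308436155313), 0.9998514652252197)
t6.20 th0.050 q-0.08 v-0.02 c1.000 w14.3 f[ 2.6  0.3 -2.5] err[0.3 0.  0. ]
t6.70 th0.090 q-0.08 v-0.04 c1.000 w14.7 f[ 1.9  0.1 -0.8] err[-0.1 -0.   0. ]
t7.20 th0.130 q-0.07 v-0.03 c1.000 w14.5 f[ 1.6 -1.6 -2.1] err[-0.1 -0.1  0. ]
t7.70 th0.170 q-0.07 v0.04 c1.000 w14.8 f[ 1.3 -1.  -0.7] err[-0.1 -0.1 -0. ]
t8.20 th0.210 q-0.07 v0.03 c1.000 w14.6 f[ 1.6 -0.3 -1.5] err[-0.1 -0.  -0. ]
t8.70 th0.250 q-0.07 v-0.01 c1.000 w14.3 f[ 2.3 -0.4 -1.5] err[-0.1 -0.1  0. ]
t9.20 th0.290 q0.68 v1.91 c0.995 w14.6 f[ 2.1 -0.9 -1. ] err[-0.1 -0.1 -0. ]
```

```bash
python3 - <<'E'
from station import env, imaging
from h import *
def meas(T=.25):
    ts=[];qs=[]
    t0=env.get_time_s()
    while True:
        t=env.get_time_s(); q,c=sunk(imaging.read_camera("side")["img"]); ts.append(t);qs.append(q)
        if t-t0>=T-1e-6: break
    return qs[-1],np.polyfit(ts,qs,1)[0],c
th=float(open("th.txt").read())
still=0
while env.get_time_s()<35:
    q,v,c=meas(.3)
    print(f"t{env.get_time_s():.2f} th{th:.3f} q{q:.2f} v{v:.2f} c{c:.3f} w{env.get_width()*1e3:.1f} f{np.round(env.get_wrist_force(),1)}",flush=True)
    if c<.8 : print("track lost");break
    still=still+1 if (q>40 and abs(v)<.3) else 0
    if still>=3: break
    d=0
    if v<7 and q<38: d=.025
    elif v>12: d=-.03
    if d:
        th+=d; p,Ro=pose(th); env.servo_line(p,Ro,velocity=.04)
open("th.txt","w").write(str(th))
s=imaging.read_camera("side");cv2.imwrite("pics/s3.png",s["img"][:,:,::-1])
E
```

```text
t9.55 th0.290 q1.45 v2.21 c0.984 w14.4 f[ 0.9 -0.5 -1.6]
t10.15 th0.315 q3.13 v2.91 c0.990 w14.6 f[ 3.  -1.2 -3.5]
t10.75 th0.340 q5.64 v4.60 c0.972 w14.6 f[ 2.1  0.1 -2.7]
t11.35 th0.365 q9.00 v6.01 c0.949 w14.5 f[ 2.5 -1.6 -2.5]
t11.95 th0.390 q13.42 v7.26 c0.937 w14.8 f[ 3.7 -1.1 -2.3]
t12.30 th0.390 q16.12 v7.69 c0.930 w14.6 f[ 2.5 -0.9 -1.6]
t12.65 th0.390 q18.74 v7.77 c0.920 w14.5 f[ 1.2 -2.6 -2.6]
t13.00 th0.390 q21.57 v7.97 c0.908 w14.1 f[ 2.1 -1.4 -2.4]
t13.35 th0.390 q24.10 v7.50 c0.901 w14.6 f[ 1.8 -2.5 -2.5]
t13.70 th0.390 q26.47 v6.37 c0.902 w14.7 f[ 2.3 -2.5 -2.3]
t14.30 th0.415 q31.37 v8.71 c0.873 w14.4 f[ 3.3 -0.9 -3.4]
t14.65 th0.415 q34.42 v8.63 c0.857 w14.6 f[ 3.  -1.9 -4.2]
t15.00 th0.415 q37.72 v9.64 c0.845 w14.4 f[ 4.  -1.5 -3.9]
t15.35 th0.415 q40.93 v9.46 c0.831 w14.4 f[ 3.2 -1.6 -3.4]
t15.70 th0.415 q44.17 v9.18 c0.825 w14.6 f[ 4.2 -1.3 -3.6]
t16.05 th0.415 q47.23 v8.72 c0.817 w14.4 f[ 3.6 -1.2 -3.1]
t16.40 th0.415 q48.62 v2.58 c0.823 w14.3 f[ 4.1 -2.2 -2.4]
t16.75 th0.415 q48.63 v0.02 c0.823 w14.4 f[ 3.7 -2.6 -2.2]
t17.10 th0.415 q48.63 v-0.03 c0.823 w14.3 f[ 4.9 -1.4 -3.2]
t17.45 th0.415 q48.63 v0.01 c0.823 w14.4 f[ 3.7 -1.4 -3.7]
```

View pics/s3.png

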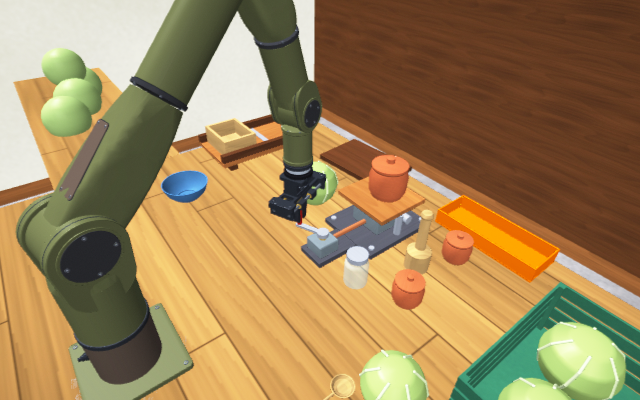

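The platform came down at 9.6 mm/s at most and then stopped dead, and the crock is upright at (389,178). Now I'll turn the lever back to its stop, watching the force.

```bash
python3 - <<'E'
from station import env, imaging
from h import *
th=float(open("th.txt").read())
def go(th,vel):
    p,Ro=pose(th); env.servo_line(p,Ro,velocity=vel); env.pause(.1)
    e=np.array(env.get_eef_pos())-p; F=np.mean([env.get_wrist_force() for _ in range(3)],0)
    a=YAW+th; ft=F[:2]@np.array([np.cos(a),np.sin(a)])
    print(f"t{env.get_time_s():.2f} th{th:.3f} Ft{ft:.1f} F{np.round(F,1)} T{np.round(env.get_torque(),2)} w{env.get_width()*1e3:.1f} err{np.round(e*1e3,1)}",flush=True)
    return ft
for th in (.3,.2,.12,.06,.03): f=go(th,.04)
while th>-.09 and f>-9:
    th-=.01; f=go(th,.02)
open("th.txt","w").write(str(th))
w=imaging.read_camera("wrist");cv2.imwrite("pics/w4.png",w["img"][:,:,::-1])
E
```

```text
t17.97 th0.300 Ft-4.4 F[-3.2 -4.5  3.7] T[-1.02  0.62  0.01] w14.3 err[-2.6 -1.  -0.2]
t18.40 th0.200 Ft-3.4 F[-2.8 -3.1  4.2] T[-0.84  0.71 -0.06] w14.3 err[-1.9 -0.6 -0.1]
t18.80 th0.120 Ft-3.9 F[-3.4 -3.7  4.2] T[-0.9   0.74 -0.05] w14.6 err[-1.5 -0.3 -0.1]
t19.16 th0.060 Ft-3.4 F[-3.2 -3.4  3.6] T[-0.79  0.76 -0.06] w14.5 err[-1.4 -0.2 -0.2]
t19.51 th0.030 Ft-4.8 F[-4.7 -3.   4.4] T[-0.81  0.94 -0.01] w14.6 err[-1.6 -0.1 -0.2]
t19.86 th0.020 Ft-4.7 F[-4.6 -2.8  4.6] T[-0.81  1.02 -0.06] w14.6 err[-1.9 -0.2 -0.2]
t20.21 th0.010 Ft-5.2 F[-5.2 -3.7  5. ] T[-0.75  1.13 -0.  ] w14.4 err[-2.  -0.1 -0.2]
t20.56 th-0.000 Ft-5.2 F[-5.2 -3.9  4.3] T[-0.77  1.11 -0.06] w14.6 err[-2.  -0.1 -0.2]
t20.91 th-0.010 Ft-5.6 F[-5.6 -3.3  4.6] T[-0.77  1.08 -0.01] w14.8 err[-2.  -0.1 -0.2]
t21.26 th-0.020 Ft-4.7 F[-4.8 -3.6  5.3] T[-0.73  1.09  0.  ] w14.2 err[-2.  -0.1 -0.2]
t21.61 th-0.030 Ft-5.7 F[-5.8 -3.1  5.6] T[-0.75  1.09 -0.02] w14.6 err[-2.  -0.1 -0.2]
t21.96 th-0.040 Ft-5.5 F[-5.6 -3.8  6.4] T[-0.74  1.26 -0.01] w14.3 err[-2.5 -0.  -0.2]
t22.31 th-0.050 Ft-7.5 F[-7.6 -3.1  6.9] T[-0.68  1.57  0.04] w14.3 err[-3.2 -0.  -0.2]
t22.66 th-0.060 Ft-8.6 F[-8.8 -3.1  8.3] T[-0.7   1.8   0.06] w14.6 err[-4.  -0.  -0.2]
t23.01 th-0.070 Ft-10.1 F[-10.3  -3.3   8.6] T[-0.69  2.04  0.06] w14.7 err[-4.7 -0.  -0.3]
```

View pics/w4.png

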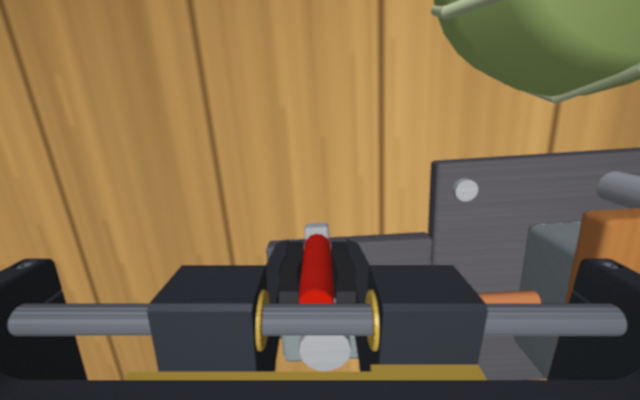

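The tracking error stayed flat and then grew one-for-one from about −0.04 commanded, with the force rising to 10 N, so the lever is on its hard stop. Next I release and retreat upward.

```bash
python3 - <<'E'
from station import env, imaging
from h import *
p,Ro=pose(-.05); env.servo_line(p,Ro,velocity=.02); env.pause(.1)
print(env.get_eef_pos(),env.get_wrist_force())
env.set_gripper(0.07)
print(env.get_time_s(),env.get_width(),env.get_eef_pos(),env.get_wrist_force())
p=np.array(env.get_eef_pos());
w=imaging.read_camera("wrist");cv2.imwrite("pics/w5a.png",w["img"][:,:,::-1])
env.servo_line([p[0],p[1],.24],velocity=.12); env.pause(.3)
p=np.array(env.get_eef_pos());Ro=np.array(env.get_orientation())
w=imaging.read_camera("wrist");s=imaging.read_camera("side");t=imaging.read_camera("top")
for n,d in dict(w5=w,s5=s,t5=t).items(): cv2.imwrite(f"pics/{n}.png",d["img"][:,:,::-1])
np.savez("w5.npz",img=w["img"],K=w["K"],T=w["T_tool_cam"],p=p,R=Ro)
print(env.get_time_s(),p,Ro,env.get_wrist_force())
Tt=w["T_tool_cam"];d=dict(K=w["K"],eye=p+Ro@Tt[:3,3],attitude=Ro@Tt[:3,:3])
m=red(w["img"]);k,l,st,ce=cv2.connectedComponentsWithStats(m);i=1+np.argmax(st[1:,4]);print(st[i],ce[i],plane(d,ce[i],.12))
print("sunk",sunk(s["img"]))
x=red(s["img"]);k,l,st,ce=cv2.connectedComponentsWithStats(x);i=1+np.argmax(st[1:,4]);print("side",st[i],ce[i],"start 306.48 209.62", [proj(s,pose(a,.108)[0]) for a in(0,.04)])
E
```

```text
[0.534  0.0856 0.0957] [-6.4331 -2.9803  7.6011]
24.3333 0.06972667293313348 [0.5372 0.0857 0.096 ] [-0.0105 -0.8173  0.045 ]
26.1833 [0.5371 0.0857 0.2397] [[ 0.047   0.9989 -0.0007]
 [ 0.9989 -0.047  -0.0001]
 [-0.0002 -0.0007 -1.    ]] [-0.6979 -0.0659  0.4269]
[306 179  16  28 340] [313.3794 193.5147] [0.533  0.0863 0.12  ]
sunk (np.float32(48.637558), 0.8266353607177734)
side [305 201   4  18  70] [306.5 209.5] start 306.48 209.62 [array([306.5403, 209.7963]), array([305.695 , 210.1954])]
```

View pics/w5.png

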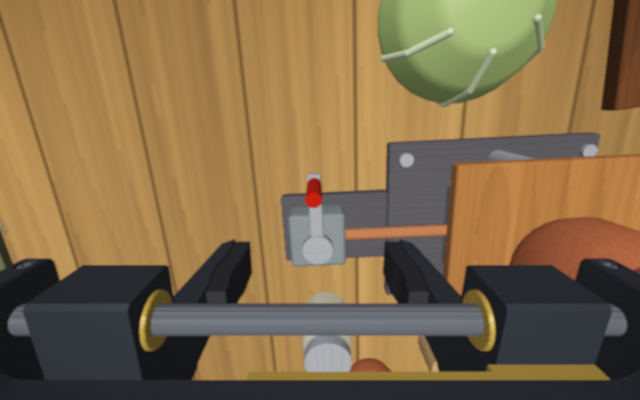

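View pics/s5.png

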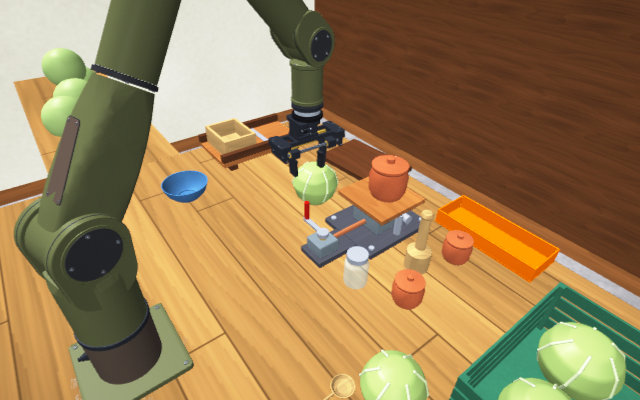

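```bash
python3 - <<'E'
from station import env, imaging
from h import *
s=imaging.read_camera("side");t=imaging.read_camera("top")
im=s["img"].copy()
V=cv2.resize(im[150:250,330:450],None,fx=5,fy=5,interpolation=cv2.INTER_CUBIC)
def dot(p,c):
    q=proj(s,p);cv2.circle(V,tuple(int(round(v)) for v in ((q-[330,150]+.5)*5)),4,c,1)
for y in(-.095,.095):
  for x in(.13,.31): dot([AX[0]+x,AX[1]+y,.115],(0,255,0))
dot([AX[0]+.22,AX[1],.115+.124],(0,0,255))
cv2.imwrite("pics/s6.png",V[:,:,::-1])
cv2.imwrite("pics/t6.png",cv2.resize(t["img"][70:220,230:430],None,fx=4,fy=4)[:,:,::-1])
E
```

```text
(no output)
```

View pics/s6.png

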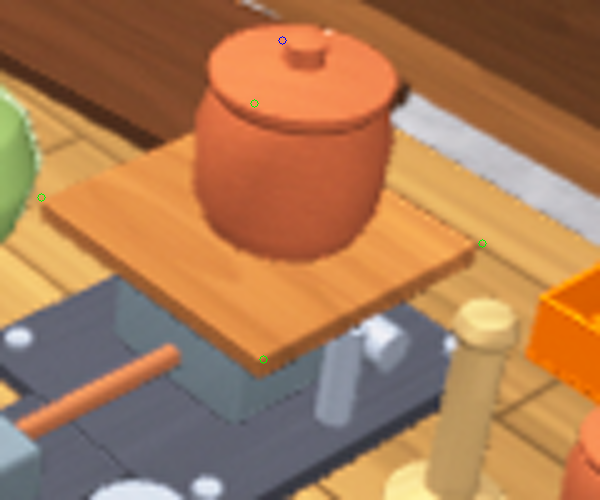

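View pics/t6.png

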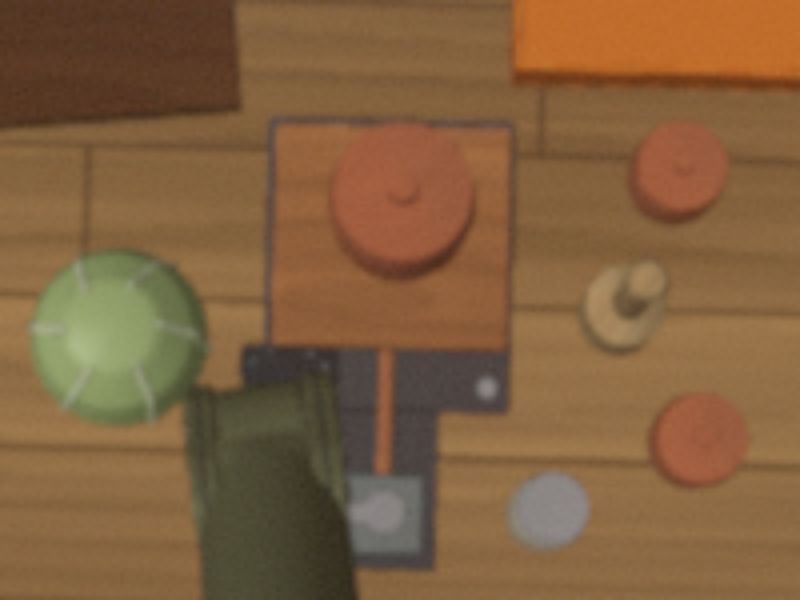

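The board corners match the 115 mm prediction to within about 2 px: the near corner is at side (382,222) and the right one at (424,198). The crock is upright on the board and the bystanders haven't moved. I'm handing in.

```bash
python3 - <<'E'
from station import env, workorder
print(env.get_time_s(), env.get_wrist_force()); print(workorder.finish_job())
E
```

```text
26.2833 [-0.27944284  0.25096448  0.44986593]
the job is handed in; nothing more can be done
None
```

The platform is all the way down with the crock standing on it, the valve lever is back on its shut stop, and the lever is let go. I handed the job in at about 26 s; no verdict is reported.

- **Opening:** I gripped the red peg at 10 N and opened the lever in small steps. The platform began to sink at about 0.27 rad, and I took the lever to about 0.41 rad. It sank at no more than 9.6 mm/s, by tracking the crock in the side view, until it stopped dead.
- **Shutting:** I turned the lever back until it no longer moved and the push force rose to 10 N. I then eased off, opened the gripper and lifted clear.
- **Last checks:**
  - **Lever:** the peg is at its starting pixel in the side view to about 0.1 px. The start was only known to be within 0 to 0.05 rad, so the evidence that it is shut is the hard stop.
  - **Platform and crock:** the board corners match the 115 mm height, and the crock is upright near the middle.
  - **Bystanders and contact:** the bystanders look unmoved, and the wrist force is near zero.
- **Small disagreement:** crock tracking gave 48.6 mm of sinking instead of 50. I put this down to the approximate pixel scale, since the platform stopped abruptly and the corners fit.

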